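# Move the display light from the green tumbler to the cobalt one

## Robot

A 7-joint arm with a two-finger parallel gripper is mounted at the origin on the work surface. World frame = base frame: x ahead of the robot, y to its left, z up, the work surface at z = 0. Lengths are in m, angles in rad, forces in N, time in s.
With the tool pointing down it reaches from about 0.4 to 0.85 m from the base axis. Payload 4.5 kg.
Tool frame: the origin (TCP) lies at the very end of the fingers, on their centre line; the grasp point (between the pads) lies 19 mm behind it; z points along the fingers, y is the direction in which the jaws open and shut (so a half turn about z gives the same grasp; the last joint's range is limited). The gripper opens to 85 mm and grips with 20 to 120 N. Pads are 22 mm wide; open, the fingers measure 114 mm over their backs; the gripper's body (76 mm by 85 mm) begins 54 mm behind the grasp point. The pads swing forward as they close: fully open they stand 13 mm farther back than shut.
Start: joints at [1.296, 0.689, -0.195, 1.565, 0.157, 0.902, -0.215], TCP at [0.19, -0.595, 0.231] pointing down, gripper open.
Joint ranges: [-3.01, 3.01], [-0.46, 2.08], [-1.47, 1.51], [0.13, 2.56], [-1, 4.14], [0.04, 2.09], [-2.66, 2.66]. Speed limits (rad/s): [2.57, 2.57, 3.14, 3.14, 3.14, 3.14, 3.14].

## Interface

Orientations are given as a unit quaternion [w, x, y, z].
In Python, from rig import env gives the robot as it stands. The module is installed in compiled form; this text tells all that it offers.
- The arm moves only by the tool move_arm, never from a script. Its argument "deltas" is text: rows parted by semicolons, each of 5 numbers parted by spaces: the shift along the world's x, y, z in units of 60 mm (1.0 is 60 mm), then the turn about the world's z in rad, then the opening in per cent of the stroke, from 0 (shut) to 100 (fully open). In form: dx dy dz roll grip; .... A call has 1 to 12 rows; each row is the pose to reach, as a shift and turn from the pose measured when the call began; what a row does not reach only later rows make up. A row lasts 1/8 s, in which the tool goes at most 62.5 mm and 10.7 degrees, less where a joint would pass 70% of its speed; a pose out of reach is approached as far as the arm can. A call with a gripper value outside its range is refused whole. The fingers move at their own pace and stop on an object; "grip_force" is the grip in N (left out, the last holds). Time passes only in rows, so rows that repeat a pose let the fingers close. It gives the time, the measured TCP pose, the force and the opening at its end, in the units of the state.
- env.sense(): the state, without advancing time (a new reading comes with each control period).
- env.snapshot(name): name is "side" or "top"; returns (picture, depth): 480x640x3 uint8, red, green, blue; 480x640 float32, m along the optical axis (not along the pixel's ray), 0 where there is no reading.
- env.get_calibration(name): a dict with "vfov" (degrees; the focal length in pixels is half the picture's height over the tangent of half this angle, whatever the lens; pixels are square), "cx", "cy" (the principal point, pixels), "position" and "attitude" of the camera in the world. Camera axes: x right, y up, looking along -z (the intrinsics and any distortion apply to the point x, -y, -z); pixel columns grow to the right and rows downward; lengths in m; the calibration is good to about 2 mm. A picture is of the moment at which its call begins. get_calibration takes no time and is no camera call.
- env.sign_off(): hands the job in, once; it reports no verdict.
The state is a dict: "time": time; "q": joint angles; "joint_vel": joint speeds; "tau": joint torques, N m; "position": TCP position; "eef_rot": TCP orientation; "contact_force": force on the tool from outside, world axes, zero at the start; "torque": the same for the moment, N m; "opening": finger opening in m.
Only numpy, scipy, OpenCV 4.12 (cv2) and the standard library are available. Lean on these libraries where they do the work, as an engineer would, in place of code of your own. Each camera call takes 0.05 s, during which the arm holds its last target.

## Task

The shop wants its display light under the cobalt-blue tumbler instead of the green one: with the fingertips, gently press the rocker switch on the green tumbler's stand fully over to off (plain end down) and the one on the cobalt-blue tumbler's stand fully over to on (white-dotted end down), in either order. Leave the amber and clear tumblers' switches as they are, and do not shift, tip or lift any tumbler or the other ware. Finish with the hand clear.

Things in the scene. Friction and masses are not known exactly. Their poses are not given: they have to be found in the camera images.
- stand_cobalt: Light stand carrying the deep cobalt-blue tumbler: dark wooden slab fixed to the counter, 180 (its x) x 110 (its y) x 22 high, origin at the centre of its underside on the counter. Its tumbler stands 40 mm along its +x, centred across; its black rocker switch is centred 55 mm along its -x (the robot's side).
- switch_cobalt (a joint): Tilt of the cobalt stand's black V-shaped rocker, rad: +0.2 = ON stop (white-dotted end down), -0.2 = OFF stop (plain end down). It starts OFF. 36 mm (stand x) x 82 mm (stand y), pivot line along the stand's x, 31 mm above the counter; dotted end at stand +y. Halves slope up outwards 0.2 rad: the pressed half is level at its stop. Stays where left; about 2.5 N near an end moves it.
- press_on_cobalt (a point): Spot to press to turn the cobalt tumbler's light ON: on top of the white-dotted half of its rocker, 24 mm from the pivot line, moving with the rocker. About 47 mm above the counter when that half is raised, 37 mm when it is fully down.
- press_off_cobalt (a point): Spot to press to turn the cobalt tumbler's light OFF: on top of the plain half of its rocker, 24 mm from the pivot line, moving with the rocker. About 47 mm above the counter when that half is raised, 37 mm when it is fully down.
- tumbler_cobalt: Deep cobalt-blue glass tumbler, loose, open, about 64 mm wide and 72 mm tall, origin at the centre of its underside, z up; it stands on its stand, 22 mm above the counter. Must not be moved.
- stand_green: Light stand carrying the green tumbler: dark wooden slab fixed to the counter, 180 (its x) x 110 (its y) x 22 high, origin at the centre of its underside on the counter. Its tumbler stands 40 mm along its +x, centred across; its black rocker switch is centred 55 mm along its -x (the robot's side).
- switch_green (a joint): Tilt of the green stand's black V-shaped rocker, rad: +0.2 = ON stop (white-dotted end down), -0.2 = OFF stop (plain end down). It starts ON. 36 mm (stand x) x 82 mm (stand y), pivot line along the stand's x, 31 mm above the counter; dotted end at stand +y. Halves slope up outwards 0.2 rad: the pressed half is level at its stop. Stays where left; about 2.5 N near an end moves it.
- press_on_green (a point): Spot to press to turn the green tumbler's light ON: on top of the white-dotted half of its rocker, 24 mm from the pivot line, moving with the rocker. About 47 mm above the counter when that half is raised, 37 mm when it is fully down.
- press_off_green (a point): Spot to press to turn the green tumbler's light OFF: on top of the plain half of its rocker, 24 mm from the pivot line, moving with the rocker. About 47 mm above the counter when that half is raised, 37 mm when it is fully down.
- tumbler_green: Green glass tumbler, loose, open, about 64 mm wide and 72 mm tall, origin at the centre of its underside, z up; it stands on its stand, 22 mm above the counter. Must not be moved.
- stand_amber: Light stand carrying the amber (orange-yellow) tumbler: dark wooden slab fixed to the counter, 180 (its x) x 110 (its y) x 22 high, origin at the centre of its underside on the counter. Its tumbler stands 40 mm along its +x, centred across; its black rocker switch is centred 55 mm along its -x (the robot's side).
- switch_amber (a joint): Tilt of the amber stand's black V-shaped rocker, rad: +0.2 = ON stop (white-dotted end down), -0.2 = OFF stop (plain end down). It starts ON and stays so. 36 mm (stand x) x 82 mm (stand y), pivot line along the stand's x, 31 mm above the counter; dotted end at stand +y. Halves slope up outwards 0.2 rad: the pressed half is level at its stop. Stays where left; about 2.5 N near an end moves it.
- press_on_amber (a point): Spot to press to turn the amber tumbler's light ON: on top of the white-dotted half of its rocker, 24 mm from the pivot line, moving with the rocker. About 47 mm above the counter when that half is raised, 37 mm when it is fully down.
- press_off_amber (a point): Spot to press to turn the amber tumbler's light OFF: on top of the plain half of its rocker, 24 mm from the pivot line, moving with the rocker. About 47 mm above the counter when that half is raised, 37 mm when it is fully down.
- tumbler_amber: Amber (orange-yellow) glass tumbler, loose, open, about 64 mm wide and 72 mm tall, origin at the centre of its underside, z up; it stands on its stand, 22 mm above the counter. Must not be moved.
- stand_clear: Light stand carrying the clear colourless tumbler: dark wooden slab fixed to the counter, 180 (its x) x 110 (its y) x 22 high, origin at the centre of its underside on the counter. Its tumbler stands 40 mm along its +x, centred across; its black rocker switch is centred 55 mm along its -x (the robot's side).
- switch_clear (a joint): Tilt of the clear stand's black V-shaped rocker, rad: +0.2 = ON stop (white-dotted end down), -0.2 = OFF stop (plain end down). It starts OFF and stays so. 36 mm (stand x) x 82 mm (stand y), pivot line along the stand's x, 31 mm above the counter; dotted end at stand +y. Halves slope up outwards 0.2 rad: the pressed half is level at its stop. Stays where left; about 2.5 N near an end moves it.
- press_on_clear (a point): Spot to press to turn the clear tumbler's light ON: on top of the white-dotted half of its rocker, 24 mm from the pivot line, moving with the rocker. About 47 mm above the counter when that half is raised, 37 mm when it is fully down.
- press_off_clear (a point): Spot to press to turn the clear tumbler's light OFF: on top of the plain half of its rocker, 24 mm from the pivot line, moving with the rocker. About 47 mm above the counter when that half is raised, 37 mm when it is fully down.
- tumbler_clear: Clear colourless glass tumbler, loose, open, about 64 mm wide and 72 mm tall, origin at the centre of its underside, z up; it stands on its stand, 22 mm above the counter. Must not be moved.
- mug: Turquoise painted mug with ochre spots, 80 mm wide, 85 mm tall, loose on the counter's far part; origin under its centre. Bystander.
- bowl: Turquoise glass bowl, 110 mm wide, 50 mm tall, loose on the counter's far part; origin under its centre. Bystander.
- vase: Blue ceramic vase, 76 mm wide, 100 mm tall, loose beside the outermost stand on one side; origin under its centre. Bystander.
- cactus: Small cactus in a terracotta pot, 80 mm wide, 117 mm tall, loose beside the outermost stand on one side; origin under its centre. Bystander.
Mind the look-alikes: they are no part of the job. What is shaped like the stand_green but pink is not meant. What is shaped like the stand_amber but pink or turquoise is not meant.

How it is judged:
By the outcome, as a careful person would: the job done as asked, in the order asked, and still so for the second after the job is handed in, with the robot touching nothing.
It also fails if it takes over 48 s, if anything falls off the work surface, if the arm or the gripper's body presses on something with over 40 N, if the wrist force passes 120 N, or if a joint passes its speed limit or range.

## Working session

There is one attempt and no reset: what is moved stays moved. The work goes in short steps, Python scripts to look and compute and a tool call to move; the robot and the scene stay as the last step left them, time stands still between calls to the robot, and variables do not carry over. Pictures are saved under pics/ and viewed, and the job is handed in when it is done.

Besides the shell and the picture viewer there is one more tool, called after "Request:" as name(argument=value, ...), one argument or row to a line, values as JSON. move_arm: Moves the arm, as the interface text tells. Its arguments: {"type":"object","properties":{"deltas":{"type":"string"},"grip_force":{"type":"number"}},"required":["deltas"]}

```bash
mkdir -p pics
python3 - <<'E'
from rig import env
import cv2, numpy as np
for n in("top","side"):
    p,d=env.snapshot(n); cv2.imwrite(f"pics/{n}0.png",p[:,:,::-1]); np.savez(f"{n}0.npz",p=p,d=d)
    print(n,env.get_calibration(n))
s=env.sense();print(s)
E
```

```text
top {'vfov': 57.79484990315908, 'cx': 318.8717392756437, 'cy': 244.9145616283731, 'position': array([0.34198822, 0.09697456, 1.25202442]), 'attitude': array([-0.70263085, -0.05385651,  0.05887219,  0.70706678])}
side {'vfov': 48.390260082356015, 'cx': 324.2824737550481, 'cy': 240.39576216734727, 'position': array([-0.24000785,  0.93042956,  1.29034256]), 'attitude': array([-0.35351175, -0.13383004,  0.34858787,  0.85767445])}
{'time': 0.1, 'q': array([ 1.29577684,  0.68991823, -0.19451458,  1.56625634,  0.15733851,
        0.90249723, -0.21510116]), 'joint_vel': array([ 0.00143635,  0.00125042,  0.00149162, -0.00175829, -0.00151798,
       -0.00039317,  0.00218497]), 'tau': array([-2.96911392e-03, -5.40598905e+01, -1.27090998e+00, -1.58986384e+01,
        9.43057530e-03,  4.40710210e-03,  1.89098171e-05]), 'position': array([ 0.1897243 , -0.5948886 ,  0.23054846]), 'eef_rot': array([-8.16811297e-04,  9.88094687e-01,  1.53844662e-01, -2.05480669e-04]), 'contact_force': array([ 0.2492217 , -0.08375252, -0.42259253]), 'torque': array([ 0.04144219, -0.01127121, -0.03132395]), 'opening': 0.08554200412086096}
```

View pics/top0.png

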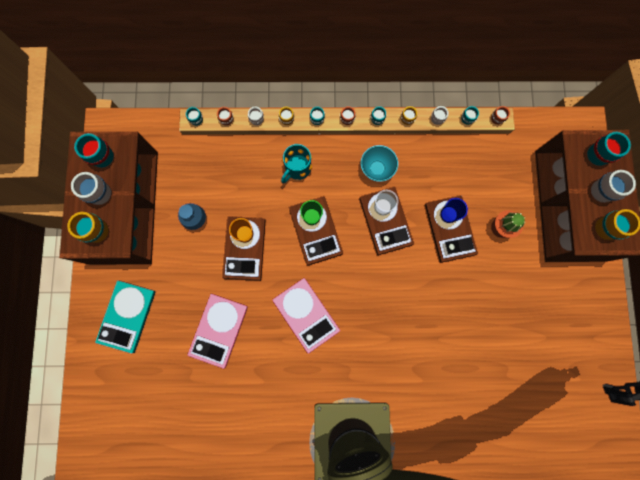

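View pics/side0.png

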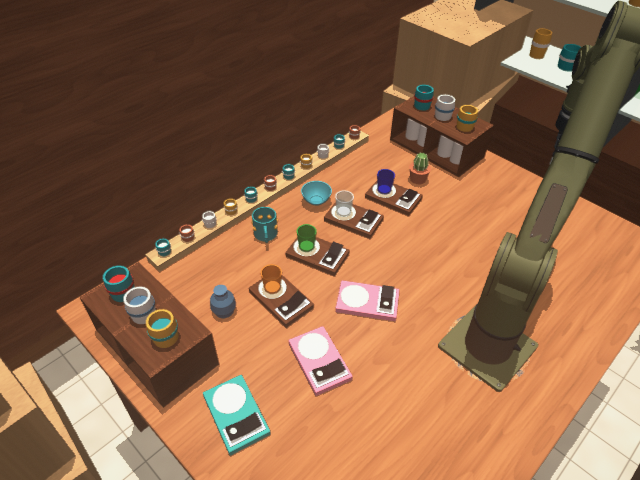

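Candidates in the top view: dark stands amber (243,248), green (316,230), clear (387,220) and cobalt (452,228). The decoys are turquoise (126,317), pink (218,330) and pink (306,315). By the description I want the dark stands with the green tumbler (316,230) and the deep blue tumbler (452,228). I'll check both in a crop.

Run:
```python
import cv2, numpy as np
p=np.load("top0.npz")["p"][:,:,::-1]; q=np.load("side0.npz")["p"][:,:,::-1]
a=cv2.resize(p[185:275,285:345],None,fx=6,fy=6,interpolation=cv2.INTER_CUBIC)
b=cv2.resize(p[185:275,422:482],None,fx=6,fy=6,interpolation=cv2.INTER_CUBIC)
cv2.imwrite("pics/crop1.png",np.hstack([a,b]))
cv2.imwrite("pics/crop2.png",cv2.resize(q[160:280,280:440],None,fx=5,fy=5,interpolation=cv2.INTER_CUBIC))
```

```text
(no output)
```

View pics/crop1.png

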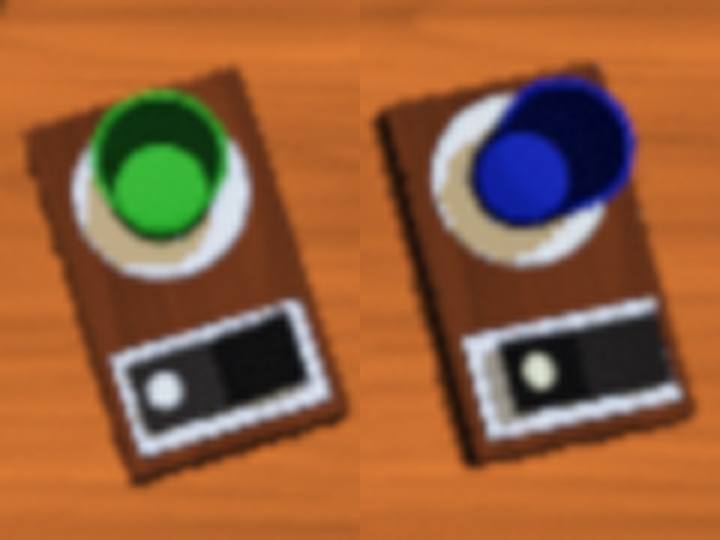

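View pics/crop2.png

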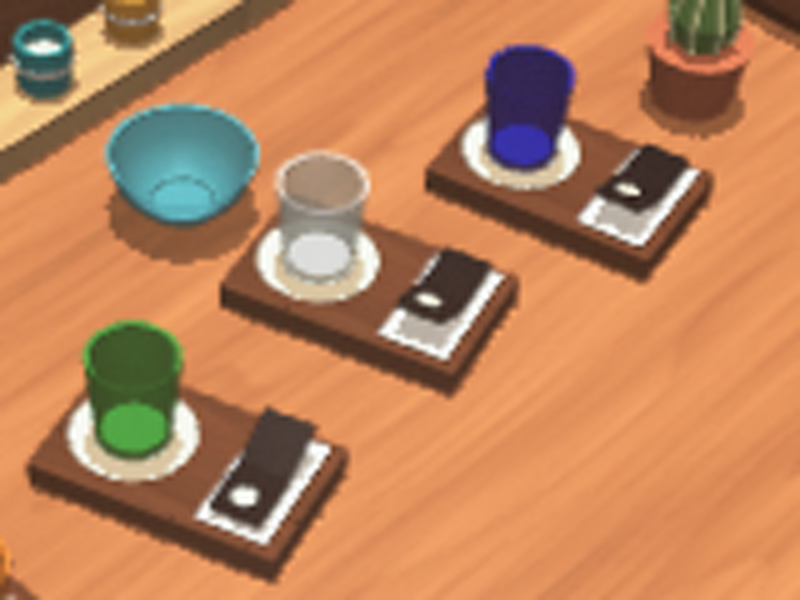

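```bash
cat > h.py <<'E'
import numpy as np, cv2
from scipy.spatial.transform import Rotation as R
from rig import env
def cam(n):
    c=env.get_calibration(n); a=c["attitude"]
    return c, R.from_quat([a[1],a[2],a[3],a[0]]).as_matrix(), 240/np.tan(np.radians(c["vfov"])/2)
def ray(n,uv,z):
    c,M,f=cam(n); uv=np.atleast_2d(uv)
    d=np.c_[(uv[:,0]-c["cx"])/f,-(uv[:,1]-c["cy"])/f,-np.ones(len(uv))]@M.T
    return c["position"]+d*((z-c["position"][2])/d[:,2])[:,None]
def proj(n,P):
    c,M,f=cam(n); q=(np.atleast_2d(P)-c["position"])@M
    return np.c_[c["cx"]+f*q[:,0]/-q[:,2], c["cy"]-f*q[:,1]/-q[:,2]]
E
python3 - <<'E'
from h import *
p=np.load("top0.npz")["p"]; d=np.load("top0.npz")["d"]
hand={"green":([(25,130),(238,68),(347,408),(135,485)],285),"cobalt":([(392,112),(600,65),(692,415),(476,462)],422-60)}
hsv=cv2.cvtColor(p,cv2.COLOR_RGB2HSV)
for k,(c,x0) in hand.items():
    px=(np.array(c,float)+.5)/6-.5+[x0,185]
    W=ray("top",px,.022)[:,:2]   # far-left, far-right, near-right, near-left
    print(k,"sides",[round(float(np.linalg.norm(W[i]-W[(i+1)%4])),4) for i in range(4)])
    ax=(W[0]+W[1]-W[2]-W[3])/2; yaw=np.arctan2(ax[1],ax[0]); ay=(W[0]+W[3]-W[1]-W[2])/2
    ctr=W.mean(0); print(" ctr",ctr,"yaw",yaw,"yaw from y",np.arctan2(-ay[0],ay[1]))
    # coaster + plate white masks
    m=np.zeros((480,640),np.uint8); cv2.fillConvexPoly(m,px.round().astype(int),1)
    w=((hsv[:,:,1]<70)&(hsv[:,:,2]>120)&(m>0)).astype(np.uint8)
    bl=((p.max(2)<70)&(m>0)).astype(np.uint8)
    R2=np.array([[np.cos(yaw),-np.sin(yaw)],[np.sin(yaw),np.cos(yaw)]])
    uu=np.argwhere(w)[:,::-1]; L=(ray("top",uu,.0225)[:,:2]-ctr)@R2
    pl=L[L[:,0]<-.02]; print(" plate x",pl[:,0].min(),pl[:,0].max()," y",pl[:,1].min(),pl[:,1].max())
    print(" tumbler px plate maxx",L[:,0].max(),"y",L[L[:,0]>0][:,1].min(),L[L[:,0]>0][:,1].max())
    for s,nm in((1,"on"),(-1,"off")):
        up=(k=="green")==(s<0); z=.047 if up else .037
        P=np.r_[ctr+R2@[-.055,s*.024],z]; t=proj("top",P)[0]; sd=proj("side",P)[0]
        print(" ",nm,P.round(4),"top",t.round(1),"side",sd.round(1))
        # depth check
        cc,M,f=cam("top"); u,v=t.round().astype(int); D=d[v,u]
        print("   depth z",(cc["position"]+M@(np.array([(u-cc['cx'])/f,-(v-cc['cy'])/f,-1])*D)).round(4))
E
```

```text
green sides [0.1078, 0.1748, 0.1074, 0.181]
 ctr [0.58435047 0.09675142] yaw 0.29453836886870216 yaw from y 0.3153625349891651
 plate x -0.08079267579411617 -0.027841067317141043  y -0.04826827487811115 0.04803551869696339
 tumbler px plate maxx 0.0697759389466688 y -0.042559035828118826 0.04283821494851183
  on [0.5248 0.1038 0.037 ] top [313.2 249.4] side [327.8 258.3]
   depth z [0.5256 0.1043 0.0389]
  off [0.5387 0.0578 0.047 ] top [329.5 243.9] side [334.7 246.4]
   depth z [0.5377 0.0566 0.0511]
cobalt sides [0.1052, 0.1758, 0.1067, 0.1744]
 ctr [ 0.58671386 -0.29607916] yaw 0.1893010136848929 yaw from y 0.2139522651082033
 plate x -0.0802122817988301 -0.02705086899087736  y -0.05047477709039932 0.04608304808201291
 tumbler px plate maxx 0.08448727241698693 y -0.03622040633751909 0.04284530077711682
  on [ 0.5282 -0.2829  0.047 ] top [450.7 246.9] side [403.9 198.1]
   depth z [ 0.528  -0.284   0.0457]
  off [ 0.5372 -0.33    0.037 ] top [466.1 244.2] side [409.8 192.9]
   depth z [ 0.5375 -0.3294  0.0383]
```

Slab sides and depths agree with the given sizes, and the spots project onto the rockers in both views. Next I move above the cobalt ON spot with the fingers shut, staying high.

Request:
move_arm(
  deltas="0.5 0.45 0 0 0; 1.1 1.0 0 0 0; 1.7 1.55 0 0 0; 2.3 2.1 0 0 0; 2.9 2.65 0 -0.03 0; 3.5 3.2 0 -0.06 0; 4.1 3.75 0 -0.1 0; 4.7 4.3 0 -0.1 0; 5.2 4.8 0 -0.1 0; 5.63 5.2 0 -0.1 0; 5.63 5.2 0 -0.1 0; 5.63 5.2 0 -0.1 0",
  grip_force=20,
)

```text
time: 1.6
position: [0.5266, -0.2835, 0.2302]
eef_rot: [-0.001, 0.995, 0.104, -0.001]
contact_force: [-0.7, -1.2, 0.4]
opening: 0.0003
```

Request:
move_arm(
  deltas="0.02 0 -0.6 0 0; 0.02 0 -1.3 0 0; 0.02 0 -2.0 0 0; 0.02 0 -2.4 0 0; 0.02 0 -2.7 0 0; 0.02 0 -2.8 0 0; 0.02 0 -2.8 0 0",
)

```text
time: 2.48
position: [0.5278, -0.284, 0.0625]
eef_rot: [-0.0, 0.995, 0.104, -0.001]
contact_force: [-0.5, 0.6, 0.4]
opening: -0.0001
```

Run:
```python
from h import *
print(env.sense()["position"],env.sense()["contact_force"])
p,_=env.snapshot("side"); q,_=env.snapshot("top")
a=cv2.resize(p[140:260,330:450],(500,500),interpolation=cv2.INTER_CUBIC)
cv2.imwrite("pics/s1.png",a[:,:,::-1])
```

```text
[ 0.52784153 -0.28402198  0.06246862] [-0.45775624  0.64985655  0.39466379]
```

View pics/s1.png

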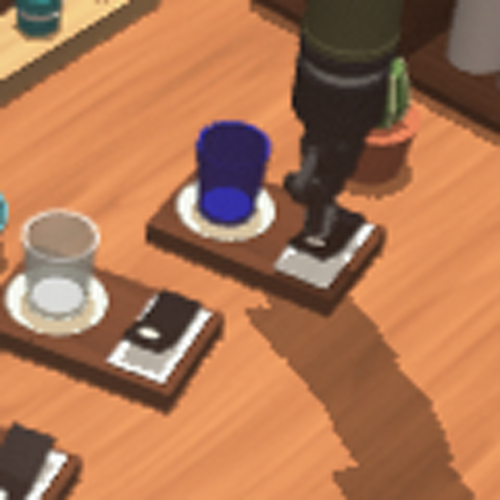

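The shut fingertips hover over the dotted half, at crop pixel (320,225), clear of the tumbler. Pressing slowly now.

Request:
move_arm(
  deltas="0 0 -0.08 0 0; 0 0 -0.15 0 0; 0 0 -0.2 0 0; 0 0 -0.25 0 0; 0 0 -0.3 0 0; 0 0 -0.34 0 0; 0 0 -0.38 0 0; 0 0 -0.4 0 0; 0 0 -0.42 0 0; 0 0 -0.42 0 0",
)

```text
time: 3.82
position: [0.5284, -0.2842, 0.0378]
eef_rot: [-0.0, 0.995, 0.104, -0.0]
contact_force: [0.1, -0.2, -0.1]
opening: 0.0001
```

Request:
move_arm(
  deltas="0 0 -0.02 0 0; 0 0 -0.03 0 0; 0 0 -0.04 0 0; 0 0 -0.05 0 0; 0 0 -0.05 0 0",
)

```text
time: 4.45
position: [0.5284, -0.2844, 0.0368]
eef_rot: [0.0, 0.995, 0.104, -0.0]
contact_force: [-3.4, 2.7, 17.7]
opening: -0.0
```

It reached the stop at 37 mm with 18 N. Next I lift and move over the green OFF spot.

Request:
move_arm(
  deltas="0 0 0.6 0 0; 0 0 1.4 0 0; 0 0 2.1 0 0; 0 0.3 2.6 0 0; 0.02 1.0 2.6 0 0; 0.05 1.9 2.6 0.05 0; 0.08 2.8 2.6 0.1 0; 0.12 3.7 2.6 0.1 0; 0.15 4.6 2.6 0.1 0; 0.17 5.3 2.6 0.1 0; 0.17 5.7 2.6 0.1 0; 0.17 5.7 2.6 0.1 0",
)

```text
time: 5.95
position: [0.5386, 0.0597, 0.1926]
eef_rot: [-0.0, 0.988, 0.155, 0.0]
contact_force: [0.1, 0.2, -0.0]
opening: -0.0
```

Request:
move_arm(
  deltas="0 -0.03 -0.6 0 0; 0 -0.03 -1.2 0 0; 0 -0.03 -1.7 0 0; 0 -0.03 -2.0 0 0; 0 -0.03 -2.15 0 0; 0 -0.03 -2.15 0 0",
)

```text
time: 6.7
position: [0.5386, 0.0565, 0.0634]
eef_rot: [0.0, 0.988, 0.155, -0.0]
contact_force: [-0.0, 0.1, -0.5]
opening: -0.0003
```

Run:
```python
from h import *
p,_=env.snapshot("side")
print(env.sense()["position"])
cv2.imwrite("pics/s2.png",cv2.resize(p[150:290,270:440],(680,560),interpolation=cv2.INTER_CUBIC)[:,:,::-1])
```

```text
[0.53903567 0.05693905 0.06397554]
```

View pics/s2.png

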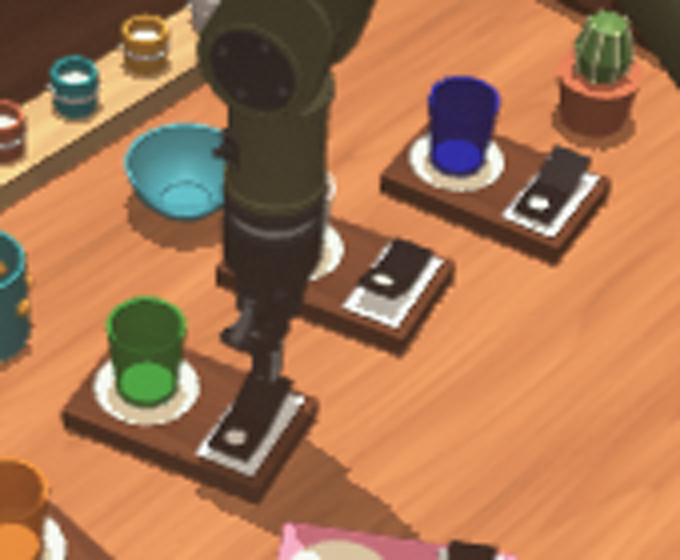

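Cobalt is now dotted end down, at (540,203). The fingertips are over green's plain half, at (265,378). Pressing.

Request:
move_arm(
  deltas="0 0 -0.08 0 0; 0 0 -0.16 0 0; 0 0 -0.22 0 0; 0 0 -0.28 0 0; 0 0 -0.33 0 0; 0 0 -0.37 0 0; 0 0 -0.4 0 0; 0 0 -0.43 0 0; 0 0 -0.45 0 0; 0 0 -0.47 0 0; 0 0 -0.48 0 0; 0 0 -0.48 0 0",
)

```text
time: 8.25
position: [0.5393, 0.0567, 0.0368]
eef_rot: [0.0, 0.988, 0.155, 0.001]
contact_force: [-2.1, -1.7, 18.3]
opening: 0.0003
```

It reached the stop with 18 N. Now I lift and back away towards the robot.

Request:
move_arm(
  deltas="0 0 0.5 0 0; 0 0 1.2 0 0; 0 0 2.0 0 0; 0 0 2.8 0 0; 0 -0.5 3.0 0 0; 0 -1.4 3.2 0 0; -0.2 -2.3 3.2 0 0; -0.5 -3.2 3.2 0 0; -0.8 -4.1 3.2 0 0; -1.1 -5.0 3.2 0 0; -1.4 -5.9 3.2 0 0; -1.7 -6.6 3.2 0 0",
)

```text
time: 9.75
position: [0.436, -0.3409, 0.2282]
eef_rot: [0.0, 0.988, 0.154, 0.001]
contact_force: [1.0, 0.9, -0.3]
opening: 0.0003
```

Request:
move_arm(
  deltas="-0.4 -0.8 0 0 0; -0.8 -1.6 0 0 0; -1.2 -2.3 0 0 0; -1.5 -2.8 0 0 0; -1.5 -2.8 0 0 0",
)

```text
time: 10.38
position: [0.343, -0.5112, 0.2273]
eef_rot: [-0.0, 0.988, 0.151, -0.0]
contact_force: [0.1, 0.6, 0.1]
opening: 0.0001
```

Run:
```python
from h import *
p,_=env.snapshot("side");q,_=env.snapshot("top")
print(env.sense()["position"],env.sense()["contact_force"])
a=cv2.resize(p[150:330,190:440],(800,576),interpolation=cv2.INTER_CUBIC)
cv2.imwrite("pics/s3.png",a[:,:,::-1]); cv2.imwrite("pics/t3.png",cv2.resize(q[130:290,160:540],(800,337),interpolation=cv2.INTER_CUBIC)[:,:,::-1])
o=np.load("top0.npz")["p"]; h0=cv2.cvtColor(o,cv2.COLOR_RGB2HSV);h1=cv2.cvtColor(q,cv2.COLOR_RGB2HSV)
R_={"green":((285,190,345,235),(50,70)),"cobalt":((425,190,480,235),(112,130)),"amber":((222,210,265,255),(10,22)),"bowl":((355,140,405,190),(85,98)),"mug":((275,140,320,190),(85,98)),"vase":((170,195,212,235),(98,115)),"cactus":((485,205,530,245),(35,75)),"clear":((362,185,402,222),None)}
for k,(b,hr) in R_.items():
    r=[]
    for h in(h0,h1):
        s=h[b[1]:b[3],b[0]:b[2]].astype(int)
        m=(s[...,1]<60)&(s[...,2]>100) if hr is None else (s[...,0]>=hr[0])&(s[...,0]<=hr[1])&(s[...,1]>100)
        yx=np.argwhere(m); r.append((len(yx),yx.mean(0).round(2)))
    print(k,r)
```

```text
[ 0.3464762  -0.50761633  0.22757908] [ 0.03739963  0.61351055 -0.38809872]
green [(412, array([21.85, 26.2 ])), (412, array([21.85, 26.2 ]))]
cobalt [(487, array([20.07, 28.81])), (486, array([20.05, 28.8 ]))]
amber [(1507, array([20.16, 19.21])), (1515, array([20.32, 19.18]))]
bowl [(1009, array([23.05, 24.  ])), (1009, array([23.05, 24.  ]))]
mug [(665, array([22.61, 20.77])), (669, array([22.65, 20.82]))]
vase [(493, array([21.05, 21.36])), (494, array([21.05, 21.37]))]
cactus [(262, array([16.48, 28.63])), (260, array([16.5 , 28.57]))]
clear [(620, array([19.44, 22.06])), (623, array([19.46, 22.06]))]
```

View pics/s3.png

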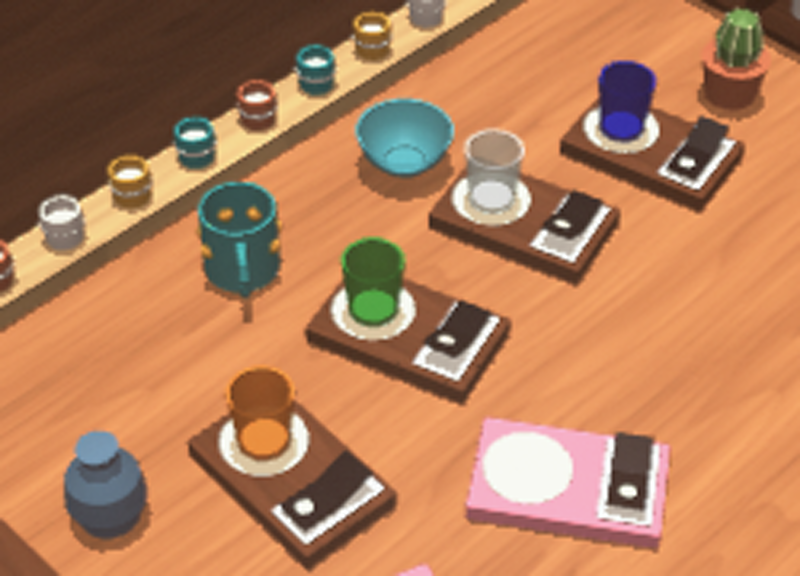

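View pics/t3.png

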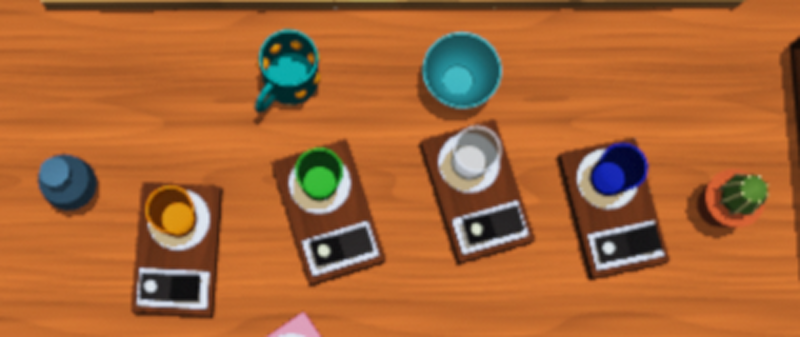

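Green's dotted end is now raised, at (447,338) in the side crop, like the clear stand's. Cobalt's dotted end is down, at (688,160). Amber and clear are unchanged, nothing has moved, and the hand is clear.

```bash
python3 -c "
from rig import env
print(env.sense()['joint_vel'].round(3)); print(env.sign_off())"
```

```text
[-0.027 -0.01  -0.02   0.006 -0.001  0.    -0.001]
the job is handed in; nothing more can be done
None
```

The display light is switched over: the cobalt tumbler's rocker is on and the green tumbler's is off, and the job is handed in at about 10.5 s. I pressed each with the shut fingertips, cobalt first. Each press ended at the stop at 37 mm height with about 18 N.

The last pictures show:
- **Switches:** cobalt's dotted end is down and green's plain end is down. The amber and clear switches are as they were.
- **Tumblers and other ware:** all sit within about 0.2 pixel of where they started in the top view.
- **Hand:** it is clear of everything at 0.23 m height. It was still settling slightly at hand-in, with joint speeds of at most 0.03 rad/s.

No check failed. My hand-picked slab corners came out up to 6 mm off the stated stand size, but the depth readings and both camera views agreed on the press spots.

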